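Put the four pump heads back in their cases

TASK

The four serviced pump heads are standing on the bench: put each one away in the open case with its own colour, standing upright on its flange and fully down in the round foam pocket. They are precision parts, so lower them in rather than dropping them, and do not knock them over. Leave the tan rotary valve and the plain steel pulse damper, which stand among them, where they are.

Things in the scene. Friction and masses are not known exactly. Their poses are not given: they have to be found in the camera images.
- head_red: The red pump head, smallest of four, upright on its flange: steel flange 40 mm across, 12 mm thick, with a red ring; narrower body, two radial valves inside the flange's circle, 19 to 31 mm up; round knurled cap 26 mm across in the top 26 mm, with a red disc. 66 mm tall, 0.15 to 0.8 kg. Grip the cap from above at any yaw, 14 mm below the top. Origin: centre of the underside, z up, x along the valves.
- head_yellow: The yellow pump head, second smallest of four, upright on its flange: steel flange 48 mm across, 12 mm thick, with a yellow ring; narrower body, two radial valves inside the flange's circle, 19 to 31 mm up; round knurled cap 32 mm across in the top 26 mm, with a yellow disc. 70 mm tall, 0.15 to 0.8 kg. Grip the cap from above at any yaw, 14 mm below the top. Origin: centre of the underside, z up, x along the valves.
- head_green: The green pump head, second largest of four, upright on its flange: steel flange 56 mm across, 12 mm thick, with a green ring; narrower body, two radial valves inside the flange's circle, 19 to 31 mm up; round knurled cap 38 mm across in the top 26 mm, with a green disc. 74 mm tall, 0.15 to 0.8 kg. Grip the cap from above at any yaw, 14 mm below the top. Origin: centre of the underside, z up, x along the valves.
- head_blue: The blue pump head, largest of four, upright on its flange: steel flange 64 mm across, 12 mm thick, with a blue ring; narrower body, two radial valves inside the flange's circle, 19 to 31 mm up; round knurled cap 46 mm across in the top 26 mm, with a blue disc. 78 mm tall, 0.15 to 0.8 kg. Grip the cap from above at any yaw, 14 mm below the top. Origin: centre of the underside, z up, x along the valves.
- case_red: Open beige case, red tag on its dark foam, red handle, fixed; lid open flat on the +x side. Each half 124 x 150 mm, 58 high. Origin: on the bench under the axis of the round foam pocket, z up; base reaches 62 mm to -x, +x, -y and 88 to +y. Foam surface 54 mm up; pocket tapers from 62 mm across there to 44 at its floor, 30 mm above the bench, where the seated head stands (its top 96 mm up).
- case_yellow: Open beige case, yellow tag on its dark foam, yellow handle, fixed; lid open flat on the +x side. Each half 124 x 150 mm, 58 high. Origin: on the bench under the axis of the round foam pocket, z up; base reaches 62 mm to -x, +x, -y and 88 to +y. Foam surface 54 mm up; pocket tapers from 70 mm across there to 52 at its floor, 30 mm above the bench, where the seated head stands (its top 100 mm up).
- case_green: Open beige case, green tag on its dark foam, green handle, fixed; lid open flat on the +x side. Each half 124 x 150 mm, 58 high. Origin: on the bench under the axis of the round foam pocket, z up; base reaches 62 mm to -x, +x, -y and 88 to +y. Foam surface 54 mm up; pocket tapers from 78 mm across there to 60 at its floor, 30 mm above the bench, where the seated head stands (its top 104 mm up).
- case_blue: Open beige case, blue tag on its dark foam, blue handle, fixed; lid open flat on the +x side. Each half 124 x 150 mm, 58 high. Origin: on the bench under the axis of the round foam pocket, z up; base reaches 62 mm to -x, +x, -y and 88 to +y. Foam surface 54 mm up; pocket tapers from 86 mm across there to 68 at its floor, 30 mm above the bench, where the seated head stands (its top 108 mm up).
- rotary_valve: Tan rotary valve, not a pump head, stays where it is: a 48 mm tan disc 30 mm thick on a 28 mm steel foot, 50 mm tall in all, three white ports sticking out 38 mm from its axis at mid height. Loose. Origin: centre of the underside, z up.
- pulse_damper: Pulse damper, not a pump head, stays where it is: a plain steel cylinder 44 mm across without flange or colour, domed, with a thin dark stub on top, 80 mm tall. Loose. Origin: centre of the underside, z up.

How it is judged (in metres and radians):
At the end, for the whole second after the job is handed in: Each of the four heads stands in the pocket of the case of its colour: axis within 8 mm of the pocket's, underside within 4 mm of the pocket's floor, upright within 0.1 rad, at rest; the rotary valve and the pulse damper are within 25 mm of where they stood (horizontal distance between head_red and case_red below 0.008 m and z of head_red in the frame of case_red below 0.034 m and angle between each of head_red, head_yellow, head_green, head_blue's own z axis and vertical below 0.1 rad and linear speed of each of head_red, head_yellow, head_green, head_blue below 0.02 m/s and horizontal distance between head_yellow and case_yellow below 0.008 m and z of head_yellow in the frame of case_yellow below 0.034 m and horizontal distance between head_green and case_green below 0.008 m and z of head_green in the frame of case_green below 0.034 m and horizontal distance between head_blue and case_blue below 0.008 m and z of head_blue in the frame of case_blue below 0.034 m and distance of each of rotary_valve, pulse_damper from where it was at the start of the episode below 0.025 m); the robot touches nothing.
It fails at once if a pump head is dropped or thrown: it moves faster than 0.7 m/s with no finger on it (a free fall of about 25 mm) ((linear speed of head_red above 0.7 m/s and contact force between head_red and the fingers below 0.05 N) or (linear speed of head_yellow above 0.7 m/s and contact force between head_yellow and the fingers below 0.05 N) or (linear speed of head_green above 0.7 m/s and contact force between head_green and the fingers below 0.05 N) or (linear speed of head_blue above 0.7 m/s and contact force between head_blue and the fingers below 0.05 N)).
It fails at once if a pump head is knocked over (tilted more than 0.7 rad) (angle between any of head_red, head_yellow, head_green, head_blue's own z axis and vertical above 0.7 rad).
It fails at once if the rotary valve is moved by more than 25 mm or tipped over (distance of rotary_valve from where it was at the start of the episode above 0.025 m or angle between rotary_valve's own z axis and vertical above 0.7 rad).
It fails at once if the pulse damper is moved by more than 25 mm or tipped over (distance of pulse_damper from where it was at the start of the episode above 0.025 m or angle between pulse_damper's own z axis and vertical above 0.7 rad).
It also fails if it takes over 109 s, if anything falls off the work surface, if the arm or the gripper's body presses on something with over 40 N, if the wrist force passes 120 N, or if a joint passes its speed limit or range.

ROBOT

A 6-joint arm with a two-finger parallel gripper is mounted at the origin on the work surface. World frame = base frame: x ahead of the robot, y to its left, z up, the work surface at z = 0. Lengths are in mm, angles in degrees, forces in N, time in s.
With the tool pointing down it reaches from about 350 to 850 mm from the base axis. Payload 8.1 kg.
Tool frame: the origin (TCP) lies midway between the tips of the shut fingers; the grasp point (between the pads) lies 19 mm behind it (hold_point_z is the distance from the TCP to the grasp point, in mm); z points along the fingers, y is the direction in which the jaws open and shut (so a half turn about z gives the same grasp; the last joint's range is limited). The gripper opens to 85 mm and grips with 20 to 120 N. Pads are 22 mm wide; open, the fingers measure 114 mm over their backs; the gripper's body (76 mm by 85 mm) begins 54 mm behind the grasp point. The pads swing forward as they close: fully open they stand 13 mm farther back than shut.
Start: joints at [60.711, 7.471, 85.268, -0, 87.261, -4.893], TCP at [247.809, 546.439, 231.292] pointing down, gripper open.
Joint ranges: [-169.43, 169.43], [-51.17, 129.36], [1.28, 143.12], [-76.62, 256.62], [0, 156.53], [-152.29, 152.29]. Speed limits (degrees/s): [136.94, 136.94, 159.86, 180, 180, 180].

INTERFACE

Orientations are given as [roll, pitch, yaw] about the fixed x, y, z axes, in that order (R = Rz(yaw) Ry(pitch) Rx(roll)).
In Python, from bench import sense, snapshot, camera_params, hand_in, hold_point_z gives the robot as it stands.
- The arm moves only by the tool servo_tool, never from a script. Its argument "motion" is a list of rows, each a list of 7 numbers: the finger opening in mm, from 0 to 85.4, then the shift along the tool's x, y, z in mm, then the turn, a rotation vector about the tool's x, y, z in rad. A call has 1 to 10 rows; each row shifts and turns the pose as measured when the row begins, along the tool's axes as they then stand; what a row does not reach is not made up. A row lasts 1/10 s, in which the tool goes at most 50 mm and 8.59 degrees, less where a joint would pass 70% of its speed; a pose out of reach is approached as far as the arm can. A call with a gripper value outside its range is refused whole. The fingers move at their own pace and stop on an object; "force" is the grip in N (left out, the last holds). Time passes only in rows, so rows that do not move let the fingers close. It gives the time, the measured TCP pose, the force and the opening at its end, in the units of the state.
- sense(): the state, without advancing time (a new reading comes with each control period).
- snapshot(name): name is "scene" or "top" or "wrist"; returns the picture (480x640x3 uint8, blue, green, red); there is no depth.
- camera_params(name): a dict with "fx", "fy", "cx", "cy" (pixels), "D" ([k1, k2, p1, p2, k3] as OpenCV has them; the pictures are not rectified), "R" (3x3) and "t" (3): a world point X has camera coordinates R X + t; the wrist camera has in their place "tool_from_camera" (4x4, takes a point from camera to tool coordinates, whose origin is the TCP and whose axes are the flange's). Camera axes: x right, y down, z forward; pixel columns grow to the right and rows downward; lengths in mm; the calibration is good to about 2 mm. A picture is of the moment at which its call begins: read the wrist's pose just before it. camera_params takes no time and is no camera call.
- hand_in(): hands the job in, once; it reports no verdict.
The state is a dict: "time": time; "joint_pos": joint angles; "qd": joint speeds; "joint_efforts": joint torques, N m; "tool_pos": TCP position; "tcp_rot": TCP orientation; "ft_force": force on the tool from outside, world axes, zero at the start; "wrist_torque": the same for the moment, N m; "finger_gap": finger opening in mm.
Only numpy, scipy, OpenCV 4.12 (cv2) and the standard library are available. Lean on these libraries where they do the work, as an engineer would, in place of code of your own. Each camera call takes 0.05 s, during which the arm holds its last target. There are 200 camera calls.

## Working session

There is one attempt and no reset: what is moved stays moved. The work goes in short steps, Python scripts to look and compute and a tool call to move; the robot and the scene stay as the last step left them, time stands still between calls to the robot, and variables do not carry over. Pictures are saved under pics/ and viewed, about 12 in all and at most 16, crops included, and the job is handed in when it is done.

Besides the shell and the picture viewer there is one more tool, called after "Request:" by a JSON object that holds its "api" and its "payload", one argument or row to a line. servo_tool: Moves the arm, as the interface text tells. Its arguments: {"type":"object","properties":{"motion":{"type":"array"},"force":{"type":"number"}},"required":["motion"]}

```bash
mkdir -p pics; ls
python3 - <<'E'
from bench import sense, snapshot, camera_params, hold_point_z
import cv2
print(sense()); print(hold_point_z)
for n in ("scene","top","wrist"):
    print(n,camera_params(n)); cv2.imwrite(f"pics/{n}0.png",snapshot(n))
E
```

```text
pics
{'time': 0.0, 'joint_pos': array([ 6.07097509e+01,  7.51449656e+00,  8.53319432e+01, -2.52797628e-04,
        8.72627240e+01, -4.89170562e+00]), 'qd': array([ 0.01716511, -0.02444552, -0.0072182 , -0.04635663, -0.0579903 ,
        0.04862353]), 'joint_efforts': array([ 8.92659482e-04, -5.69410551e+01, -5.00543690e+01, -1.96000656e-04,
        1.53724087e-02,  1.02656716e-05]), 'tool_pos': array([247.53388653, 545.92625325, 230.22529644]), 'tcp_rot': array([-1.79891212e+02, -9.05711829e-03,  1.55601460e+02]), 'ft_force': array([0.25515677, 0.10436534, 0.19651649]), 'wrist_torque': array([ 0.02752718, -0.02458066,  0.06522188]), 'finger_gap': 85.37243873612876}
18.700000000000003
scene {'fx': 492.3193568356437, 'fy': 492.3193568356437, 'cx': 314.0824856247179, 'cy': 232.59550026727612, 'D': array([-0.13732081,  0.        ,  0.        ,  0.        ,  0.        ]), 'R': array([[-0.31212569,  0.94991961,  0.01517555],
       [ 0.58065624,  0.20338684, -0.78833504],
       [-0.75194141, -0.23724784, -0.615059  ]]), 't': array([ 140.46470734, -254.93265599, 1283.1549905 ])}
top {'fx': 
[... 234 characters left out ...]
[-0.99356341, -0.01011792, -0.11282451],
       [ 0.11287345, -0.00440213, -0.99359962]]), 't': array([   9.38298116,  505.71531562, 1078.51053833])}
wrist {'fx': 365.28034090205074, 'fy': 365.28034090205074, 'cx': 316.5247287089226, 'cy': 238.25990748930565, 'D': array([-0.03690852,  0.        ,  0.        ,  0.        ,  0.        ]), 'tool_from_camera': array([[-3.83044764e-04, -9.63433206e-01, -2.67948335e-01,
         6.71207876e+01],
       [ 9.99999455e-01, -1.08666043e-04, -1.03882743e-03,
         4.62354460e-01],
       [ 9.71723961e-04, -2.67948587e-01,  9.63432722e-01,
        -1.42391642e+02],
       [ 0.00000000e+00,  0.00000000e+00,  0.00000000e+00,
         1.00000000e+00]])}
```

View pics/top0.png

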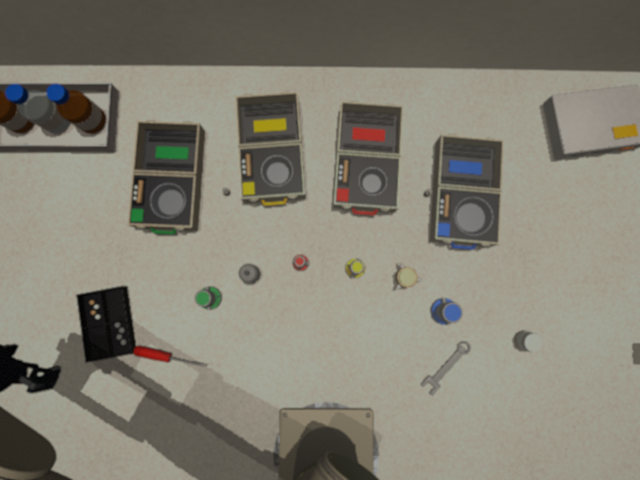

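View pics/scene0.png

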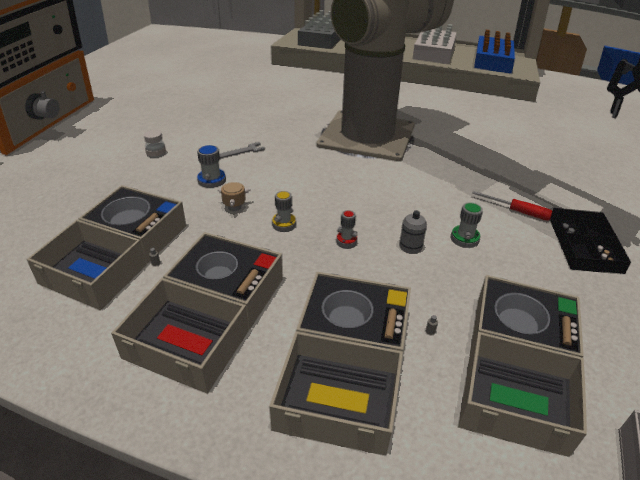

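The top view shows the heads at green (208,298), red (300,262), yellow (356,267) and blue (447,311). The damper is at (249,274) and the valve at (405,276). The pockets are green (170,201), yellow (277,173), red (372,181) and blue (470,216). Next I'll turn these into world coordinates.

```bash
cat > h.py <<'E'
import numpy as np, cv2
from scipy.spatial.transform import Rotation as Rn
from bench import sense, snapshot, camera_params
H=dict(red=66,yellow=70,green=74,blue=78)
def shot(n):
    s=sense(); im=snapshot(n); p=camera_params(n)
    if n=="wrist":
        T=p["tool_from_camera"]; Rt=Rn.from_euler("xyz",s["tcp_rot"],degrees=True).as_matrix()
        A=Rt@T[:3,:3]; c=Rt@T[:3,3]+s["tool_pos"]
    else: A=p["R"].T; c=-A@p["t"]
    K=np.array([[p["fx"],0,p["cx"]],[0,p["fy"],p["cy"]],[0,0,1]])
    return im,dict(A=A,c=c,K=K,D=p["D"])
def toz(C,uv,z):
    q=cv2.undistortPoints(np.float64(uv).reshape(-1,1,2),C["K"],C["D"])[:,0]
    d=np.c_[q,np.ones(len(q))]@C["A"].T
    return C["c"]+d*((z-C["c"][2])/d[:,2])[:,None]
def proj(C,X):
    R=C["A"].T
    return cv2.projectPoints(np.float64(X).reshape(-1,1,3),cv2.Rodrigues(R)[0],-R@C["c"],C["K"],C["D"])[0][:,0]
def cmask(im,col):
    h=cv2.cvtColor(im,cv2.COLOR_BGR2HSV); Hh,S,V=cv2.split(h)
    r={"red":(Hh<8)|(Hh>172),"yellow":(Hh>20)&(Hh<36),"green":(Hh>45)&(Hh<85),"blue":(Hh>100)&(Hh<128)}[col]
    return (r&(S>120)&(V>45)).astype(np.uint8)
def blobs(m,amin=8):
    n,l,st,ce=cv2.connectedComponentsWithStats(m)
    return [(st[i].tolist(),ce[i].round(1).tolist()) for i in range(1,n) if st[i][4]>=amin]
E
python3 - <<'E'
from h import *
im,C=shot("top")
for k in H:
    print(k)
    for st,ce in blobs(cmask(im,k)):
        X=toz(C,[ce],H[k])[0]
        if X[0]<520: print(' ',st,ce,X.round(0))
for n,u,z in (("pg",(170,201),30),("py",(277,173),30),("pr",(372,181),30),("pb",(470,216),30),("damper",(249,272),80),("valve",(405,276),50)):
    print(n,toz(C,[u],z)[0].round(0))
big=cv2.resize(im[150:330,120:510],None,fx=2,fy=2,interpolation=cv2.INTER_CUBIC)
cv2.imwrite("pics/crop1.png",big)
E
```

```text
red
  [296, 258, 7, 7, 39] [299.0, 260.6] [449.  65.  66.]
  [301, 266, 6, 4, 15] [303.3, 267.5] [433.  55.  66.]
  [133, 346, 38, 16, 364] [151.3, 353.4] [238. 392.  66.]
yellow
  [348, 259, 6, 6, 15] [350.0, 261.7] [447. -50.  70.]
  [353, 262, 9, 10, 71] [356.8, 266.5] [436. -66.  70.]
  [346, 266, 5, 9, 26] [347.7, 269.9] [429. -45.  70.]
  [356, 273, 7, 4, 13] [358.8, 274.7] [418. -70.  70.]
green
  [151, 228, 24, 6, 65] [162.9, 231.4] [512. 376.  74.]
  [211, 288, 8, 7, 27] [214.5, 290.8] [379. 253.  74.]
  [197, 293, 11, 11, 98] [202.1, 297.9] [363. 281.  74.]
  [212, 299, 7, 8, 21] [215.6, 302.8] [352. 250.  74.]
blue
  [452, 243, 23, 6, 53] [462.2, 246.5] [ 484. -304.   78.]
  [433, 300, 8, 11, 34] [436.1, 304.2] [ 354. -243.   78.]
  [445, 305, 15, 15, 182] [452.2, 312.2] [ 336. -278.   78.]
pg [590. 377.  30.]
py [661. 123.  30.]
pr [ 644. -105.   30.]
pb [ 562. -340.   30.]
damper [421. 176.  80.]
valve [ 417. -179.   50.]
```

Request:
{"api": "servo_tool", "payload": {
  "motion": [
    [85, 0, 0, -12.5, 0, 0, 0.143],
    [85, 0, 0, -12.5, 0, 0, 0.143],
    [85, 0, 0, -12.5, 0, 0, 0.143],
    [85, 0, 0, -12.5, 0, 0, 0.143],
    [85, 0, 0, -12.5, 0, 0, 0.143],
    [85, 0, 0, -12.5, 0, 0, 0.143],
    [85, 0, 0, -12.5, 0, 0, 0.143],
    [85, 0, 0, -12.5, 0, 0, 0.143]
  ]
}}

```text
time: 1.0
tool_pos: [246.6, 544.2, 328.4]
tcp_rot: [-179.7, 0.6, 87.6]
ft_force: [0.5, 0.5, 0.7]
finger_gap: 85.0
```

View pics/crop1.png

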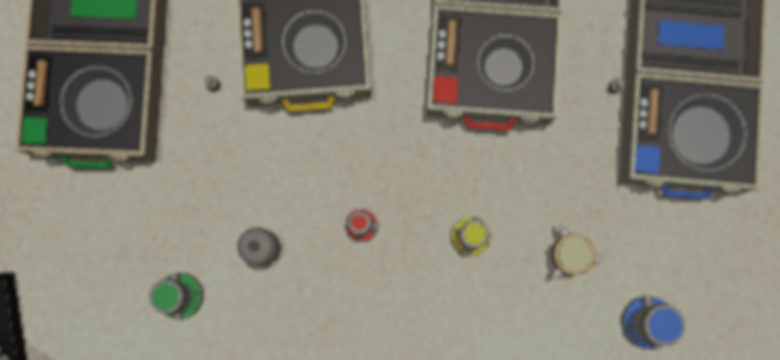

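The crop confirms the layout, with every head upright and its flange visible. I'm moving to a wrist view over the left side.

Request:
{"api": "servo_tool", "payload": {
  "motion": [
    [85, 0, 0, 0, 0, 0, -0.04],
    [85, -41, 26, 0, 0, 0, 0],
    [85, -41, 26, 0, 0, 0, 0],
    [85, -41, 26, 0, 0, 0, 0],
    [85, -41, 26, 0, 0, 0, 0],
    [85, -41, 26, 0, 0, 0, 0],
    [85, -41, 26, 0, 0, 0, 0],
    [85, -41, 26, 0, 0, 0, 0],
    [85, -41, 26, 0, 0, 0, 0],
    [85, -41, 26, 0, 0, 0, 0]
  ]
}}

```text
time: 2.0
tool_pos: [481.5, 167.4, 329.7]
tcp_rot: [-179.7, 0.4, 90.3]
ft_force: [0.6, 0.6, -0.3]
finger_gap: 85.3
```

Request:
{"api": "servo_tool", "payload": {
  "motion": [
    [85, 0, 0, 0, 0, 0, 0],
    [85, 0, 0, 0, 0, 0, 0]
  ]
}}

```text
time: 2.2
tool_pos: [484.0, 161.4, 329.0]
tcp_rot: [-179.6, 0.5, 89.7]
ft_force: [-0.5, 0.5, -0.7]
finger_gap: 84.9
```

Run:
```python
from h import *
print(sense()["tool_pos"],sense()["tcp_rot"])
im,C=shot("wrist"); cv2.imwrite("pics/w1.png",im); np.save("w1.npy",C,allow_pickle=True)
for k in H:
    print(k)
    for st,ce in blobs(cmask(im,k),40): print(' ',st,ce,toz(C,[ce],H[k])[0].round(0))
```

```text
[483.98750782 161.42283591 328.98131557] [-179.64149674    0.54788957   89.74119772]
red
  [77, 0, 24, 17, 322] [89.1, 6.6] [256. 357.  66.]
  [278, 250, 28, 24, 242] [292.5, 258.8] [455.  89.  66.]
  [281, 271, 16, 15, 176] [288.2, 278.2] [449.  64.  66.]
  [399, 335, 26, 20, 462] [411.6, 344.9] [602. -27.  66.]
  [506, 343, 21, 10, 107] [518.1, 346.0] [739. -30.  66.]
  [374, 348, 13, 41, 273] [378.7, 367.5] [562. -60.  66.]
yellow
  [423, 160, 28, 27, 707] [436.6, 173.2] [614. 188.  70.]
  [540, 171, 29, 64, 1486] [554.2, 202.3] [750. 156.  70.]
  [399, 193, 14, 51, 398] [403.7, 217.8] [581. 138.  70.]
  [270, 335, 32, 20, 271] [287.5, 342.4] [446. -20.  70.]
  [272, 366, 19, 17, 245] [281.4, 374.0] [437. -67.  70.]
green
  [344, 0, 13, 10, 93] [349.2, 4.2] [516. 351.  74.]
  [507, 0, 30, 33, 846] [521.5, 15.4] [685. 343.  74.]
  [209, 67, 28, 18, 194] [223.5, 74.4] [390. 289.  74.]
  [184, 69, 30, 31, 706] [198.4, 84.1] [363. 280.  74.]
  [198, 89, 40, 26, 241] [224.4, 104.1] [389. 260.  74.]
blue
```

View pics/w1.png

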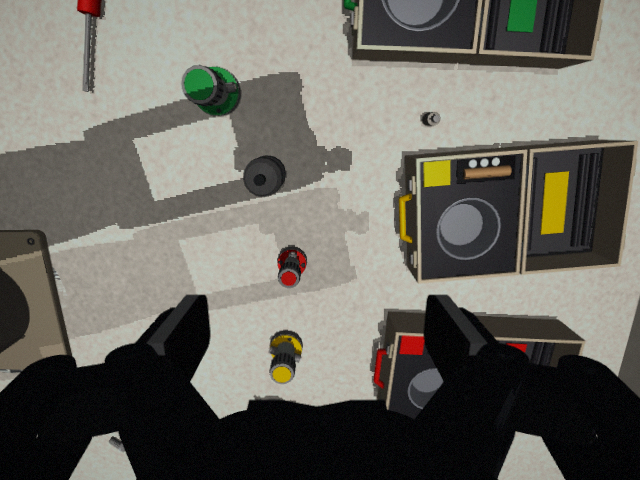

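The wrist cap centres agree with the top view to within 1–2 mm: green (363,280), red (449,64), yellow (437,-67). Next I'll measure the pockets in the top view and check the yellow one against the wrist view, where its rim is near (468,228).

```bash
cat > pk.py <<'E'
from h import *
DF=dict(red=44,yellow=52,green=60,blue=68)
def pocket(im,C,guess,k):
    """floor disc: grey brighter than foam, around the projected guess"""
    u=proj(C,[guess])[0]; r=np.linalg.norm(proj(C,[np.add(guess,[0,DF[k]/2,0])])[0]-u)
    g=cv2.GaussianBlur(cv2.cvtColor(im,cv2.COLOR_BGR2GRAY),(3,3),0)
    m=np.zeros_like(g); cv2.circle(m,tuple(int(round(v)) for v in u),int(r*1.5),255,-1)
    v=g[m>0].reshape(-1,1); t,_=cv2.threshold(v,0,255,cv2.THRESH_OTSU)
    b=((g>t)&(m>0)).astype(np.uint8)
    n,l,st,ce=cv2.connectedComponentsWithStats(b); i=1+np.argmax(st[1:,4])
    c=max(cv2.findContours((l==i).astype(np.uint8),0,1)[0],key=len)[:,0]
    X=toz(C,c,30)[:,:2]
    A=np.c_[2*X,np.ones(len(X))]; s=np.linalg.lstsq(A,(X**2).sum(1),rcond=None)[0]
    return s[:2].round(1), round(2*np.sqrt(s[2]+s[:2]@s[:2]),1)
G=dict(green=(590,377,30),yellow=(661,123,30),red=(644,-105,30),blue=(562,-340,30))
E
python3 - <<'E'
from pk import *
im,C=shot("top")
for k in G: print(k,pocket(im,C,G[k],k))
w=cv2.imread("pics/w1.png"); Cw=np.load("w1.npy",allow_pickle=True).item()
print("w",pocket(w,Cw,G["yellow"],"yellow"))
print(toz(Cw,[(468,228)],54),toz(Cw,[(461,224)],30))
E
```

```text
green (array([602.2, 380.1]), np.float64(68.4))
yellow (array([661.4, 121.8]), np.float64(50.2))
red (array([ 638.6, -103.8]), np.float64(42.5))
blue (array([ 557.9, -338.7]), np.float64(67.4))
w (array([660.8, 121.5]), np.float64(59.1))
[[661.93967144 122.27678843  54.        ]] [[662.70569195 121.20723312  30.        ]]
```

Request:
{"api": "servo_tool", "payload": {
  "motion": [
    [85, -40, 8, 0, 0, 0, 0],
    [85, -45, 8, 0, 0, 0, 0],
    [85, -45, 8, 0, 0, 0, 0],
    [85, -45, 0, 0, 0, 0, 0],
    [85, -45, 0, 0, 0, 0, 0],
    [85, -30, 0, 0, 0, 0, 0],
    [85, 0, 0, 0, 0, 0, 0],
    [85, 0, 0, 0, 0, 0, 0]
  ]
}}

```text
time: 3.1
tool_pos: [508.2, -81.3, 330.7]
tcp_rot: [-179.7, 0.4, 91.3]
ft_force: [0.0, 0.1, 0.7]
finger_gap: 85.0
```

Run:
```python
from pk import *
print(sense()["tool_pos"],sense()["tcp_rot"])
im,C=shot("wrist"); cv2.imwrite("pics/w2.png",im)
for k in H:
    print(k)
    for st,ce in blobs(cmask(im,k),40): print(' ',st,ce,toz(C,[ce],H[k])[0].round(0))
for k in ("red","yellow","blue"): print(k,pocket(im,C,G[k],k))
```

```text
[508.17012722 -81.3209532  330.69233116] [-179.66707263    0.38185171   91.26275734]
red
  [254, 46, 18, 20, 268] [262.4, 55.3] [449.  65.  66.]
  [266, 49, 21, 34, 258] [278.4, 67.9] [465.  53.  66.]
  [254, 66, 10, 15, 62] [257.9, 72.9] [444.  48.  66.]
  [391, 142, 30, 28, 719] [405.4, 155.6] [603. -33.  66.]
  [361, 173, 18, 52, 391] [367.4, 197.7] [564. -80.  66.]
  [500, 178, 37, 63, 1472] [517.5, 209.0] [737. -89.  66.]
yellow
  [393, 0, 15, 34, 313] [397.9, 18.0] [584. 101.  70.]
  [553, 0, 29, 39, 1015] [566.9, 18.6] [754. 107.  70.]
  [245, 159, 35, 24, 306] [265.0, 168.0] [451. -49.  70.]
  [242, 173, 22, 22, 384] [252.8, 183.6] [437. -67.  70.]
  [263, 188, 13, 9, 53] [268.7, 191.7] [454. -75.  70.]
green
blue
  [208, 316, 8, 25, 82] [211.5, 327.5] [ 383. -241.   78.]
  [315, 331, 26, 21, 453] [327.8, 340.9] [ 525. -256.   78.]
  [296, 344, 9, 40, 216] [299.8, 363.2] [ 491. -288.   78.]
  [420, 353, 23, 39, 535] [430.8, 376.4] [ 657. -304.   78.]
red (array([ 639.4, -105. ]), np.float64(43.6))
yellow (array([665.1, 114.7]), np.float64(55.5))
blue (array([ 560.9, -342.1]), np.float64(70.8))
```

View pics/w2.png

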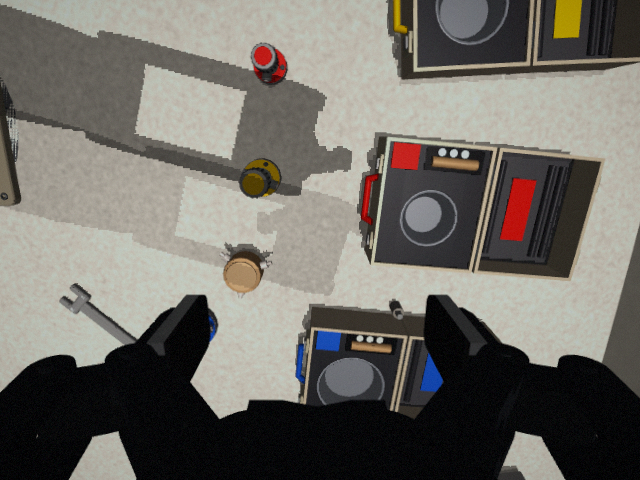

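Red pocket: (639.2,-104.5) from both views. Yellow pocket: (661,122). I'll refine blue and green from closer. Red goes first.

Request:
{"api": "servo_tool", "payload": {
  "motion": [
    [85, 24, -10, -33, 0, 0, 0.02],
    [85, 24, -10, 33, 0, 0, 0],
    [85, 24, -10, 33, 0, 0, 0],
    [85, 24, -10, 33, 0, 0, 0],
    [85, 24, -10, 33, 0, 0, 0],
    [85, 22, -8, 33, 0, 0, 0],
    [85, 0, 0, 30, 0, 0, 0],
    [85, 0, 0, 30, 0, 0, 0],
    [85, 0, 0, 0, 0, 0, 0],
    [85, 0, 0, 0, 0, 0, 0]
  ]
}}

```text
time: 4.15
tool_pos: [444.1, 83.1, 135.2]
tcp_rot: [179.9, 0.2, 91.6]
ft_force: [0.0, -0.1, -0.1]
finger_gap: 85.2
```

```bash
cat > look.py <<'E'
import sys; from pk import *
s=sense(); print(s["time"],s["tool_pos"].round(1),s["tcp_rot"].round(2),s["finger_gap"])
k=sys.argv[1]; im,C=shot("wrist"); cv2.imwrite(sys.argv[2],im)
for st,ce in blobs(cmask(im,k),60): print(' ',st,ce,toz(C,[ce],H[k])[0].round(1))
E
python3 look.py red pics/w3.png
```

```text
4.15 [444.1  83.1 135.2] [179.87   0.22  91.64] 85.1908388159803
  [296, 230, 50, 39, 666] [319.7, 245.2] [446.8  87.5  66. ]
  [308, 267, 29, 28, 633] [322.0, 280.7] [448.9  64.4  66. ]
```

View pics/w3.png

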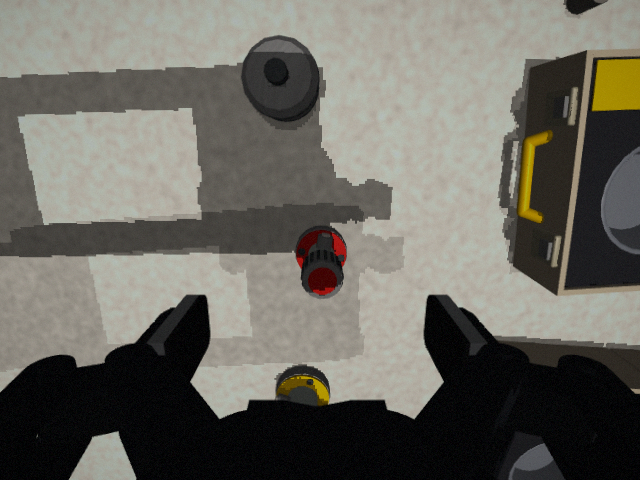

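Request:
{"api": "servo_tool", "payload": {
  "motion": [
    [85, -18, 4, 0, 0, 0, 0.028],
    [85, 0, 0, 20, 0, 0, 0],
    [85, 0, 0, 20, 0, 0, 0],
    [85, 0, 0, 0, 0, 0, 0],
    [85, 0, 0, 0, 0, 0, 0]
  ]
}}

```text
time: 4.7
tool_pos: [456.6, 65.8, 106.1]
tcp_rot: [178.9, 0.2, 90.0]
ft_force: [-0.0, -0.0, 0.5]
finger_gap: 84.8
```

Request:
{"api": "servo_tool", "payload": {
  "motion": [
    [85, 0, 0, 0, 0, 0, 0]
  ]
}}

```text
time: 4.8
tool_pos: [457.5, 65.9, 107.8]
tcp_rot: [178.8, 0.2, 90.0]
ft_force: [-0.8, -0.3, 0.4]
finger_gap: 85.1
```

Request:
{"api": "servo_tool", "payload": {
  "motion": [
    [85, 0, 0, 0, 0, 0, 0]
  ]
}}

```text
time: 4.9
tool_pos: [458.4, 66.0, 109.4]
tcp_rot: [178.7, 0.2, 90.0]
ft_force: [-0.9, 0.3, -0.4]
finger_gap: 84.7
```

Zero rows drift by about +0.9 mm in x and +1.6 mm in z each, so I'll compensate for that.

Request:
{"api": "servo_tool", "payload": {
  "motion": [
    [85, -1.6, -10, 2, 0.023, 0, 0],
    [85, 0, -1, 2, 0.002, 0, 0],
    [85, 0, -1, 2, 0.002, 0, 0]
  ]
}}

```text
time: 5.2
tool_pos: [446.8, 64.4, 105.0]
tcp_rot: [-179.8, 0.1, 90.1]
ft_force: [0.2, 0.0, 0.7]
finger_gap: 85.2
```

Request:
{"api": "servo_tool", "payload": {
  "motion": [
    [85, 0, -1, 2, 0.002, 0, 0],
    [85, 0, -1, 2, 0.002, 0, 0]
  ]
}}

```text
time: 5.4
tool_pos: [444.4, 64.4, 100.5]
tcp_rot: [-179.6, 0.1, 90.1]
ft_force: [-0.3, -1.0, -0.5]
finger_gap: 85.0
```

Request:
{"api": "servo_tool", "payload": {
  "motion": [
    [85, 0, 4, 0, 0, 0, 0]
  ]
}}

```text
time: 5.5
tool_pos: [447.8, 64.4, 99.8]
tcp_rot: [-179.5, 0.2, 90.1]
ft_force: [0.5, -0.2, -0.4]
finger_gap: 84.7
```

Request:
{"api": "servo_tool", "payload": {
  "motion": [
    [85, 0, 0, 0, 0, 0, 0]
  ]
}}

```text
time: 5.6
tool_pos: [448.2, 64.4, 99.8]
tcp_rot: [-179.5, 0.1, 90.0]
ft_force: [-0.9, 0.4, -0.8]
finger_gap: 85.1
```

Request:
{"api": "servo_tool", "payload": {
  "motion": [
    [85, 0, 0, 0, 0, 0, 0]
  ]
}}

```text
time: 5.7
tool_pos: [448.2, 64.4, 99.7]
tcp_rot: [-179.5, 0.2, 90.1]
ft_force: [0.6, -0.7, -0.0]
finger_gap: 85.1
```

Request:
{"api": "servo_tool", "payload": {
  "motion": [
    [85, 0, 1, 15, 0, 0, 0],
    [85, 0, 0, 15, 0, 0, 0],
    [85, 0, 0, 15, 0, 0, 0],
    [85, 0, 0, 12, 0, 0, 0],
    [85, 0, 0, 0, 0, 0, 0]
  ]
}}

```text
time: 6.2
tool_pos: [450.3, 64.3, 41.9]
tcp_rot: [-179.6, 0.1, 90.1]
ft_force: [-1.2, 0.2, -0.1]
finger_gap: 85.0
```

Request:
{"api": "servo_tool", "payload": {
  "motion": [
    [85, 0, 0, 0, 0, 0, 0]
  ]
}}

```text
time: 6.3
tool_pos: [450.4, 64.3, 42.1]
tcp_rot: [-179.6, 0.1, 90.1]
ft_force: [0.9, -0.5, -0.5]
finger_gap: 85.0
```

Request:
{"api": "servo_tool", "payload": {
  "motion": [
    [85, 0, -1.4, 11, 0, 0, 0],
    [85, 0, 0, 0, 0, 0, 0],
    [40, 0, 0, 0, 0, 0, 0],
    [40, 0, 0, 0, 0, 0, 0],
    [40, 0, 0, 0, 0, 0, 0],
    [20, 0, 0, 0, 0, 0, 0],
    [20, 0, 0, 0, 0, 0, 0],
    [20, 0, 0, 0, 0, 0, 0],
    [20, 0, 0, 0, 0, 0, 0]
  ],
  "force": 50
}}

```text
time: 7.2
tool_pos: [450.5, 64.4, 32.4]
tcp_rot: [-179.8, 0.1, 90.1]
ft_force: [-0.6, -0.5, -1.4]
finger_gap: 24.6
```

Request:
{"api": "servo_tool", "payload": {
  "motion": [
    [15, 0, 0, 0, 0, 0, 0],
    [15, 0, 0, 0, 0, 0, 0],
    [15, 0, 0, 0, 0, 0, 0]
  ]
}}

```text
time: 7.5
tool_pos: [450.5, 64.3, 32.4]
tcp_rot: [-179.8, 0.1, 90.1]
ft_force: [-0.7, -0.9, -1.5]
finger_gap: 24.6
```

Request:
{"api": "servo_tool", "payload": {
  "motion": [
    [15, 0, 0, -8, 0, 0, 0],
    [15, 0, 0, -20, 0, 0, 0],
    [15, 0, 0, -25, 0, 0, 0],
    [15, 0, 0, -25, 0, 0, 0],
    [15, 0, 0, -20, 0, 0, 0],
    [15, 0, 0, -5, 0, 0, 0],
    [15, 0, 0, 0, 0, 0, 0]
  ]
}}

```text
time: 8.2
tool_pos: [448.2, 64.5, 139.0]
tcp_rot: [-179.5, 0.1, 90.1]
ft_force: [0.1, 0.7, -3.4]
finger_gap: 24.5
```

Request:
{"api": "servo_tool", "payload": {
  "motion": [
    [15, -15, 17, 0, 0, 0, 0],
    [15, -22, 25, 0, 0, 0, 0],
    [15, -22, 25, 0, 0, 0, 0],
    [15, -22, 25, 0, 0, 0, 0],
    [15, -22, 25, 0, 0, 0, 0],
    [15, -22, 25, 0, 0, 0, 0],
    [15, -22, 23, 0, 0, 0, 0],
    [15, -15, 17, 0, 0, 0, 0],
    [15, -6, 6, 0, 0, 0, 0],
    [15, 0, 0, 0, 0, 0, 0]
  ]
}}

```text
time: 9.2
tool_pos: [634.6, -107.8, 118.5]
tcp_rot: [-178.3, -0.1, 90.2]
ft_force: [0.1, 1.2, -2.9]
finger_gap: 24.6
```

Request:
{"api": "servo_tool", "payload": {
  "motion": [
    [15, 0, 0, 0, 0, 0, 0],
    [15, 0, 0, 0, 0, 0, 0]
  ]
}}

```text
time: 9.4
tool_pos: [632.5, -106.3, 116.5]
tcp_rot: [-178.1, -0.2, 90.2]
ft_force: [-0.5, 0.2, -2.8]
finger_gap: 25.0
```

Request:
{"api": "servo_tool", "payload": {
  "motion": [
    [15, 0.5, 6, 0, -0.033, 0, 0],
    [15, 0, 0, 0, 0, 0, 0],
    [15, 0, 0, 0, 0, 0, 0]
  ]
}}

```text
time: 9.7
tool_pos: [636.6, -103.1, 116.3]
tcp_rot: [-179.9, -0.2, 90.3]
ft_force: [0.5, -0.6, -2.9]
finger_gap: 24.9
```

Request:
{"api": "servo_tool", "payload": {
  "motion": [
    [15, 0, 0, 0, 0, 0, 0]
  ]
}}

```text
time: 9.8
tool_pos: [636.3, -102.6, 116.6]
tcp_rot: [-179.9, -0.2, 90.4]
ft_force: [0.1, 0.3, -3.5]
finger_gap: 25.0
```

```bash
python3 look.py red pics/w4.png
```

```text
9.8 [ 636.3 -102.6  116.6] [-179.88   -0.25   90.37] 24.984756870552157
  [232, 105, 58, 58, 3062] [259.6, 133.4] [607.4 -33.   66. ]
  [207, 176, 8, 85, 581] [210.6, 217.9] [579.3 -77.3  66. ]
  [470, 176, 65, 114, 4803] [501.6, 232.0] [738.8 -84.1  66. ]
  [274, 246, 81, 50, 1460] [313.6, 266.0] [ 635.3 -104.5   66. ]
  [291, 322, 54, 48, 2046] [317.3, 345.3] [ 637.7 -154.8   66. ]
```

View pics/w4.png

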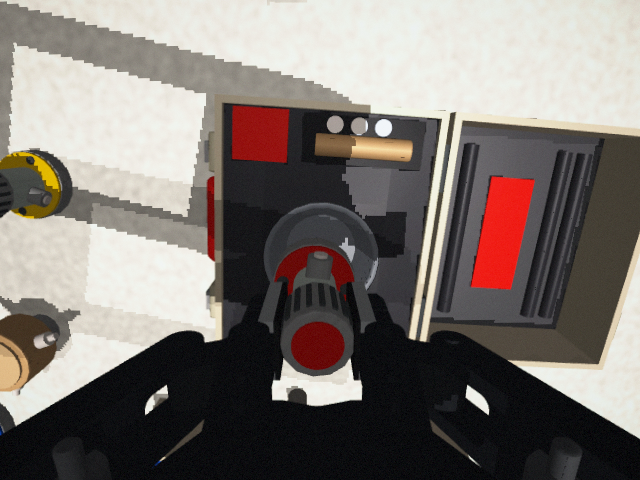

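The held head is upright. The pocket rim spans columns 265–378, so its centre is near column 321, which agrees with x≈639.

Request:
{"api": "servo_tool", "payload": {
  "motion": [
    [15, -2, 3, 8, 0, 0, 0],
    [15, 0, 0, 8, 0, 0, 0],
    [15, 0, 0, 8, 0, 0, 0],
    [15, 0, 0, 0, 0, 0, 0]
  ]
}}

```text
time: 10.25
tool_pos: [639.4, -104.6, 90.2]
tcp_rot: [-179.8, -0.2, 90.4]
ft_force: [-0.0, -0.7, -2.5]
finger_gap: 24.6
```

Request:
{"api": "servo_tool", "payload": {
  "motion": [
    [15, 0, 0, 0, 0, 0, 0]
  ]
}}

```text
time: 10.35
tool_pos: [639.1, -104.6, 89.5]
tcp_rot: [-179.8, -0.3, 90.4]
ft_force: [0.4, 0.3, -2.4]
finger_gap: 24.7
```

Request:
{"api": "servo_tool", "payload": {
  "motion": [
    [15, 0, 0, 6, 0, 0, 0],
    [15, 0, 0, 6, 0, 0, 0],
    [15, 0, 0, 6, 0, 0, 0],
    [15, 0, 0, 4, 0, 0, 0],
    [15, 0, 0, 0, 0, 0, 0]
  ]
}}

```text
time: 10.85
tool_pos: [638.8, -104.5, 65.4]
tcp_rot: [-179.8, -0.3, 90.4]
ft_force: [0.0, 0.6, -2.9]
finger_gap: 25.0
```

Request:
{"api": "servo_tool", "payload": {
  "motion": [
    [15, 0, 0, 2, 0, 0, 0],
    [15, 0, 0, 1, 0, 0, 0]
  ]
}}

```text
time: 11.05
tool_pos: [638.9, -104.5, 62.5]
tcp_rot: [-179.8, -0.3, 90.4]
ft_force: [-2.0, 0.3, 2.9]
finger_gap: 24.5
```

Floor contact is at TCP z 62.5, as expected. I'll release and rise.

Request:
{"api": "servo_tool", "payload": {
  "motion": [
    [30, 0, 0, 0, 0, 0, 0],
    [40, 0, 0, 0, 0, 0, 0],
    [55, 0, 0, 0, 0, 0, 0],
    [65, 0, 0, 0, 0, 0, 0],
    [65, 0, 0, -10, 0, 0, 0],
    [65, 0, 0, -20, 0, 0, 0],
    [65, 0, 0, -25, 0, 0, 0],
    [65, 0, 0, -25, 0, 0, 0],
    [65, 0, 0, 0, 0, 0, 0]
  ]
}}

```text
time: 11.95
tool_pos: [640.9, -105.3, 150.5]
tcp_rot: [180.0, -0.2, 90.4]
ft_force: [0.2, 0.2, 0.4]
finger_gap: 64.5
```

Run:
```python
from pk import *
s=sense(); print(s["time"],s["tool_pos"].round(1),s["tcp_rot"].round(2),s["finger_gap"])
im,C=shot("wrist"); cv2.imwrite("pics/w5.png",im)
for st,ce in blobs(cmask(im,"red"),60): print(' ',st,ce,toz(C,[ce],96)[0].round(1))
```

```text
11.95 [ 640.9 -105.3  150.5] [179.95  -0.19  90.36] 64.5280303271704
  [236, 105, 50, 50, 2299] [259.9, 129.6] [611.8 -33.8  96. ]
  [213, 168, 8, 76, 512] [217.0, 204.6] [587.  -73.3  96. ]
  [448, 168, 56, 102, 3853] [475.0, 218.2] [729.5 -80.1  96. ]
  [285, 209, 54, 41, 717] [311.4, 224.6] [638.7 -84.3  96. ]
  [294, 244, 32, 30, 763] [309.9, 258.5] [ 637.9 -104.1   96. ]
```

Red is seated: its cap is at (637.9,-104.1) when cast onto z=96. Yellow is next.

Request:
{"api": "servo_tool", "payload": {
  "motion": [
    [85, 4, -15, 0, 0, 0, 0],
    [85, 6, -30, 0, 0, 0, 0],
    [85, 6, -35, 0, 0, 0, 0],
    [85, 6, -35, 0, 0, 0, 0],
    [85, 6, -35, 0, 0, 0, 0],
    [85, 6, -30, 0, 0, 0, 0],
    [85, 4, -18, 0, 0, 0, 0],
    [85, 0, -6, 0, 0, 0, 0],
    [85, 0, 0, 0, 0, 0, 0],
    [85, 0, 0, 0, 0, 0, 0]
  ]
}}

```text
time: 13.0
tool_pos: [425.1, -66.2, 140.9]
tcp_rot: [-179.5, -0.3, 90.3]
ft_force: [0.1, 0.8, -0.1]
finger_gap: 85.0
```

Request:
{"api": "servo_tool", "payload": {
  "motion": [
    [85, 0, 0, 0, 0, 0, 0]
  ]
}}

```text
time: 13.1
tool_pos: [425.8, -66.3, 140.8]
tcp_rot: [-179.5, -0.3, 90.3]
ft_force: [0.3, 0.1, -0.2]
finger_gap: 84.7
```

```bash
python3 look.py yellow pics/w6.png
```

```text
13.1 [425.8 -66.3 140.8] [-179.49   -0.35   90.34] 84.74357270784776
  [305, 201, 57, 36, 815] [336.3, 213.8] [437.5 -42.3  70. ]
  [302, 231, 8, 17, 82] [305.7, 238.1] [419.3 -57.4  70. ]
  [315, 234, 40, 38, 1181] [334.4, 252.4] [436.8 -66.4  70. ]
```

Request:
{"api": "servo_tool", "payload": {
  "motion": [
    [85, 0, 11, 0, -0.009, 0, 0],
    [85, 0, 0, 0, 0, 0, 0],
    [85, 0, 0, 15, 0, 0, 0],
    [85, 0, 0, 20, 0, 0, 0],
    [85, 0, 0, 15, 0, 0, 0],
    [85, 0, 0, 0, 0, 0, 0],
    [85, 0, 0, 0, 0, 0, 0]
  ]
}}

```text
time: 13.85
tool_pos: [441.9, -66.7, 90.4]
tcp_rot: [179.8, -0.3, 90.4]
ft_force: [-0.4, -0.4, 0.5]
finger_gap: 84.7
```

Request:
{"api": "servo_tool", "payload": {
  "motion": [
    [85, 0, -5, 10, 0, 0, 0],
    [85, 0, 0, 15, 0, 0, 0],
    [85, 0, 0, 15, 0, 0, 0],
    [85, 0, 0, 0, 0, 0, 0],
    [85, 0, 0, 0, 0, 0, 0]
  ]
}}

```text
time: 14.35
tool_pos: [438.7, -67.2, 51.6]
tcp_rot: [179.6, -0.2, 90.4]
ft_force: [1.0, 0.1, -0.1]
finger_gap: 84.9
```

Request:
{"api": "servo_tool", "payload": {
  "motion": [
    [85, 0, 0, 0, 0, 0, 0]
  ]
}}

```text
time: 14.45
tool_pos: [438.9, -67.3, 52.2]
tcp_rot: [179.5, -0.2, 90.4]
ft_force: [-0.1, 0.9, 0.4]
finger_gap: 85.1
```

Request:
{"api": "servo_tool", "payload": {
  "motion": [
    [85, 0.7, -2, 10, 0.008, 0, 0],
    [85, 0, 0, 7, 0, 0, 0],
    [85, 0, 0, 0, 0, 0, 0],
    [45, 0, 0, 0, 0, 0, 0],
    [45, 0, 0, 0, 0, 0, 0],
    [45, 0, 0, 0, 0, 0, 0],
    [22, 0, 0, 0, 0, 0, 0],
    [22, 0, 0, 0, 0, 0, 0],
    [22, 0, 0, 0, 0, 0, 0],
    [22, 0, 0, 0, 0, 0, 0]
  ],
  "force": 50
}}

```text
time: 15.45
tool_pos: [438.2, -66.8, 35.7]
tcp_rot: [179.8, -0.2, 90.4]
ft_force: [0.7, -0.8, -2.6]
finger_gap: 30.9
```

Request:
{"api": "servo_tool", "payload": {
  "motion": [
    [20, 0, 0, 0, 0, 0, 0],
    [20, 0, 0, 0, 0, 0, 0]
  ]
}}

```text
time: 15.65
tool_pos: [438.2, -66.8, 35.7]
tcp_rot: [179.8, -0.2, 90.4]
ft_force: [-0.1, 0.1, -0.7]
finger_gap: 31.1
```

Request:
{"api": "servo_tool", "payload": {
  "motion": [
    [20, 0, 0, -8, 0, 0, 0],
    [20, 0, 0, -20, 0, 0, 0],
    [20, 0, 0, -25, 0, 0, 0],
    [20, 0, 0, -25, 0, 0, 0],
    [20, 0, 0, -20, 0, 0, 0],
    [20, 0, 0, -5, 0, 0, 0],
    [20, 0, 0, 0, 0, 0, 0]
  ]
}}

```text
time: 16.35
tool_pos: [435.4, -66.5, 142.4]
tcp_rot: [-179.9, -0.3, 90.4]
ft_force: [-0.1, -0.2, -2.5]
finger_gap: 30.6
```

Request:
{"api": "servo_tool", "payload": {
  "motion": [
    [20, 14, 17, 0, 0, 0, 0],
    [20, 24, 28, 0, 0, 0, 0],
    [20, 24, 28, 0, 0, 0, 0],
    [20, 24, 28, 0, 0, 0, 0],
    [20, 24, 28, 0, 0, 0, 0],
    [20, 24, 28, 0, 0, 0, 0],
    [20, 24, 28, 0, 0, 0, 0],
    [20, 15, 18, 0, 0, 0, 0],
    [20, 10, 10, 0, 0, 0, 0],
    [20, 0, 0, 0, 0, 0, 0]
  ]
}}

```text
time: 17.35
tool_pos: [647.0, 125.0, 122.6]
tcp_rot: [-178.7, -0.2, 90.2]
ft_force: [-0.7, 0.3, -1.7]
finger_gap: 31.0
```

Request:
{"api": "servo_tool", "payload": {
  "motion": [
    [20, 0, 0, 0, 0, 0, 0],
    [20, 0, 0, 0, 0, 0, 0]
  ]
}}

```text
time: 17.55
tool_pos: [644.9, 124.3, 119.4]
tcp_rot: [-178.4, -0.1, 90.3]
ft_force: [-0.0, -0.3, -2.0]
finger_gap: 31.0
```

Request:
{"api": "servo_tool", "payload": {
  "motion": [
    [20, -2, 10, 0, -0.028, 0, 0],
    [20, 0, 8, 0, 0, 0, 0],
    [20, 0, 0, 0, 0, 0, 0],
    [20, 0, 0, 0, 0, 0, 0]
  ]
}}

```text
time: 17.95
tool_pos: [663.3, 119.8, 119.1]
tcp_rot: [179.9, -0.1, 90.1]
ft_force: [0.2, -0.7, -2.9]
finger_gap: 31.1
```

```bash
python3 look.py yellow pics/w7.png
```

```text
17.95 [663.3 119.8 119.1] [ 1.799e+02 -9.000e-02  9.011e+01] 31.147407019192777
  [203, 109, 62, 58, 2987] [234.2, 137.8] [622.2 187.2  70. ]
  [471, 142, 49, 117, 5032] [494.6, 199.2] [759.1 156.1  70. ]
  [195, 189, 16, 79, 297] [201.7, 228.3] [601.9 139.9  70. ]
  [269, 235, 94, 57, 2153] [320.6, 256.8] [666.4 123.7  70. ]
  [281, 313, 73, 65, 3665] [317.0, 344.9] [664.5  68.6  70. ]
```

View pics/w7.png

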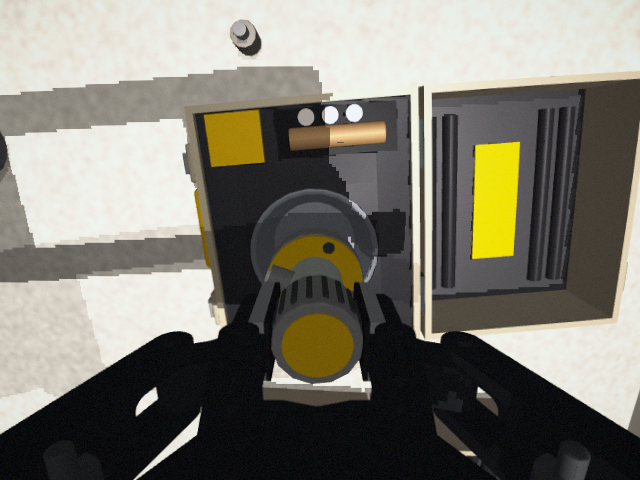

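The rim spans columns 251–378 with its centre near 314.5, so x≈662, which agrees.

Request:
{"api": "servo_tool", "payload": {
  "motion": [
    [20, 2, -1.5, 8, 0, 0, 0],
    [20, 0, 0, 10, 0, 0, 0],
    [20, 0, 0, 8, 0, 0, 0],
    [20, 0, 0, 0, 0, 0, 0],
    [20, 0, 0, 0, 0, 0, 0]
  ]
}}

```text
time: 18.5
tool_pos: [660.9, 122.1, 90.0]
tcp_rot: [180.0, -0.1, 90.1]
ft_force: [-0.2, -0.7, -2.6]
finger_gap: 31.3
```

Request:
{"api": "servo_tool", "payload": {
  "motion": [
    [20, 0, 0.8, 6, 0, 0, 0],
    [20, 0, 0, 6, 0, 0, 0],
    [20, 0, 0, 6, 0, 0, 0],
    [20, 0, 0, 3, 0, 0, 0],
    [20, 0, 0, 0, 0, 0, 0]
  ]
}}

```text
time: 19.0
tool_pos: [661.8, 122.2, 67.1]
tcp_rot: [180.0, -0.1, 90.1]
ft_force: [0.1, -0.2, -2.1]
finger_gap: 30.8
```

Request:
{"api": "servo_tool", "payload": {
  "motion": [
    [20, 0, 0, 1.5, 0, 0, 0],
    [20, 0, 0, 1, 0, 0, 0]
  ]
}}

```text
time: 19.2
tool_pos: [662.3, 122.2, 65.7]
tcp_rot: [179.9, -0.1, 90.1]
ft_force: [-5.8, -1.4, 7.0]
finger_gap: 30.7
```

Request:
{"api": "servo_tool", "payload": {
  "motion": [
    [36, 0, 0, 0, 0, 0, 0],
    [46, 0, 0, 0, 0, 0, 0],
    [60, 0, 0, 0, 0, 0, 0],
    [70, 0, 0, 0, 0, 0, 0],
    [70, 0, 0, -10, 0, 0, 0],
    [70, 0, 0, -20, 0, 0, 0],
    [70, 0, 0, -25, 0, 0, 0],
    [70, 0, 0, -25, 0, 0, 0],
    [70, 0, 0, 0, 0, 0, 0]
  ]
}}

```text
time: 20.1
tool_pos: [663.2, 122.1, 152.3]
tcp_rot: [179.7, -0.1, 90.1]
ft_force: [0.2, 0.4, 1.0]
finger_gap: 70.2
```

```bash
sed -i 's/^k=sys.*/&\nz=float(sys.argv[3]) if len(sys.argv)>3 else H[k]/; s/H\[k\])\[0\]/z)[0]/' look.py; python3 look.py yellow pics/w8.png 100
```

```text
20.1 [663.2 122.1 152.3] [ 1.7973e+02 -1.1000e-01  9.0130e+01] 70.18036327848435
  [219, 117, 53, 50, 2219] [245.2, 141.7] [627.2 187.6 100. ]
  [454, 144, 42, 105, 3958] [473.7, 195.8] [749.2 159.7 100. ]
  [208, 185, 16, 72, 385] [215.6, 220.4] [608.9 145.9 100. ]
  [283, 203, 62, 40, 979] [317.9, 218.3] [664.9 147.1 100. ]
  [291, 241, 43, 41, 1385] [312.0, 260.9] [661.6 122.6 100. ]
```

Yellow is seated at (661.6,122.6). Green is next.

Request:
{"api": "servo_tool", "payload": {
  "motion": [
    [85, 10, -18, 0, 0, 0, 0],
    [85, 18, -34, 0, 0, 0, 0],
    [85, 18, -36, 0, 0, 0, 0],
    [85, 18, -36, 0, 0, 0, 0],
    [85, 18, -36, 0, 0, 0, 0],
    [85, 18, -36, 0, 0, 0, 0],
    [85, 18, -36, 0, 0, 0, 0],
    [85, 18, -30, 0, 0, 0, 0],
    [85, 10, -18, 0, 0, 0, 0],
    [85, 0, 0, 0, 0, 0, 0]
  ]
}}

```text
time: 21.15
tool_pos: [366.7, 268.9, 139.7]
tcp_rot: [-179.5, 0.1, 90.0]
ft_force: [-0.0, -1.0, -0.4]
finger_gap: 84.9
```

Request:
{"api": "servo_tool", "payload": {
  "motion": [
    [85, 0, 0, 0, 0, 0, 0],
    [85, 0, 0, 0, 0, 0, 0]
  ]
}}

```text
time: 21.35
tool_pos: [366.6, 268.4, 138.7]
tcp_rot: [-179.5, 0.2, 90.0]
ft_force: [0.3, -0.1, 1.4]
finger_gap: 85.0
```

```bash
python3 look.py green pics/w9.png
```

```text
21.35 [366.6 268.4 138.7] [-179.47    0.19   90.02] 84.9841226329285
  [539, 0, 42, 102, 1423] [553.8, 50.5] [490.9 380.8  74. ]
  [277, 178, 71, 34, 1012] [311.4, 192.5] [363.8 305.4  74. ]
```

Run:
```python
from pk import *
im,C=shot("wrist"); u=proj(C,[(363,280.5,74)])[0]; print(u)
h=cv2.cvtColor(im,cv2.COLOR_BGR2HSV); print(h[int(u[1]),int(u[0])])
m=((h[...,0]>45)&(h[...,0]<85)&(h[...,1]>90)).astype(np.uint8)
for st,ce in blobs(m,100): print(st,ce,toz(C,[ce],74)[0].round(1))
```

```text
[309.849636   234.53606222]
[ 68 177  46]
[536, 0, 47, 104, 1721] [553.1, 50.4] [490.8 380.7  74. ]
[277, 178, 71, 37, 1176] [310.6, 193.3] [363.6 304.8  74. ]
[285, 211, 52, 50, 1998] [310.3, 235.1] [363.3 280.2  74. ]
```

Request:
{"api": "servo_tool", "payload": {
  "motion": [
    [85, 12, -3, 0, -0.009, 0, 0],
    [85, 0, 0, 0, 0, 0, 0],
    [85, 0, 0, 15, 0, 0, 0],
    [85, 0, 0, 20, 0, 0, 0],
    [85, 0, 0, 10, 0, 0, 0],
    [85, 0, 0, 0, 0, 0, 0],
    [85, 0, 0, 0, 0, 0, 0]
  ]
}}

```text
time: 22.15
tool_pos: [368.8, 277.2, 93.4]
tcp_rot: [179.9, 0.2, 89.7]
ft_force: [-0.4, 0.2, 0.5]
finger_gap: 84.8
```

Request:
{"api": "servo_tool", "payload": {
  "motion": [
    [85, 0, 0, 0, 0, 0, 0]
  ]
}}

```text
time: 22.25
tool_pos: [369.1, 277.1, 93.9]
tcp_rot: [179.9, 0.2, 89.7]
ft_force: [-0.3, 0.3, 0.4]
finger_gap: 84.8
```

Request:
{"api": "servo_tool", "payload": {
  "motion": [
    [85, 3, -6, 5, 0, 0, 0],
    [85, 0, 0, 15, 0, 0, 0],
    [85, 0, 0, 15, 0, 0, 0],
    [85, 0, 0, 5, 0, 0, 0],
    [85, 0, 0, 0, 0, 0, 0]
  ]
}}

```text
time: 22.75
tool_pos: [364.2, 282.3, 55.7]
tcp_rot: [179.6, 0.0, 89.7]
ft_force: [0.2, 0.6, 0.2]
finger_gap: 84.8
```

Request:
{"api": "servo_tool", "payload": {
  "motion": [
    [85, 0, 0, 0, 0, 0, 0]
  ]
}}

```text
time: 22.85
tool_pos: [364.2, 282.5, 56.1]
tcp_rot: [179.6, 0.0, 89.7]
ft_force: [-0.1, -0.6, 0.4]
finger_gap: 85.0
```

Request:
{"api": "servo_tool", "payload": {
  "motion": [
    [85, -2, -1, 10, 0.006, 0, 0],
    [85, 0, 0, 7, 0, 0, 0],
    [85, 0, 0, 0, 0, 0, 0],
    [50, 0, 0, 0, 0, 0, 0],
    [50, 0, 0, 0, 0, 0, 0],
    [50, 0, 0, 0, 0, 0, 0],
    [28, 0, 0, 0, 0, 0, 0],
    [28, 0, 0, 0, 0, 0, 0],
    [28, 0, 0, 0, 0, 0, 0],
    [28, 0, 0, 0, 0, 0, 0]
  ],
  "force": 50
}}

```text
time: 23.85
tool_pos: [364.1, 281.1, 39.6]
tcp_rot: [179.9, -0.1, 89.7]
ft_force: [-0.1, 0.5, -1.2]
finger_gap: 36.8
```

Request:
{"api": "servo_tool", "payload": {
  "motion": [
    [25, 0, 0, 0, 0, 0, 0],
    [25, 0, 0, 0, 0, 0, 0]
  ]
}}

```text
time: 24.05
tool_pos: [364.2, 281.1, 39.6]
tcp_rot: [179.9, -0.1, 89.7]
ft_force: [-0.2, -0.3, -0.3]
finger_gap: 36.9
```

Request:
{"api": "servo_tool", "payload": {
  "motion": [
    [25, 0, 0, -8, 0, 0, 0],
    [25, 0, 0, -20, 0, 0, 0],
    [25, 0, 0, -25, 0, 0, 0],
    [25, 0, 0, -25, 0, 0, 0],
    [25, 0, 0, -20, 0, 0, 0],
    [25, 0, 0, -10, 0, 0, 0],
    [25, 0, 0, 0, 0, 0, 0]
  ]
}}

```text
time: 24.75
tool_pos: [359.4, 278.2, 148.1]
tcp_rot: [-179.5, 0.3, 89.7]
ft_force: [-0.2, 1.3, -5.5]
finger_gap: 36.7
```

Request:
{"api": "servo_tool", "payload": {
  "motion": [
    [25, 6, 15, 0, 0, 0, 0],
    [25, 12, 28, 0, 0, 0, 0],
    [25, 12, 28, 0, 0, 0, 0],
    [25, 12, 28, 0, 0, 0, 0],
    [25, 12, 28, 0, 0, 0, 0],
    [25, 12, 28, 0, 0, 0, 0],
    [25, 12, 28, 0, 0, 0, 0],
    [25, 12, 28, 0, 0, 0, 0],
    [25, 8, 15, 0, 0, 0, 0],
    [25, 0, 0, 0, 0, 0, 0]
  ]
}}

```text
time: 25.75
tool_pos: [585.9, 373.7, 122.4]
tcp_rot: [-178.3, 1.0, 89.7]
ft_force: [-1.0, -0.4, -5.7]
finger_gap: 37.2
```

Request:
{"api": "servo_tool", "payload": {
  "motion": [
    [25, 0, 0, 0, 0, 0, 0],
    [25, 0, 0, 0, 0, 0, 0]
  ]
}}

```text
time: 25.95
tool_pos: [583.8, 372.5, 118.2]
tcp_rot: [-177.9, 1.2, 89.7]
ft_force: [-0.6, -1.1, -5.1]
finger_gap: 36.9
```

Request:
{"api": "servo_tool", "payload": {
  "motion": [
    [25, 3, 4, -4, -0.036, 0.02, 0],
    [25, 0, 0, 0, 0, 0, 0],
    [25, 0, 0, 0, 0, 0, 0]
  ]
}}

```text
time: 26.25
tool_pos: [584.9, 374.3, 120.1]
tcp_rot: [-179.8, 0.1, 89.7]
ft_force: [0.4, -0.7, -5.8]
finger_gap: 36.7
```

```bash
python3 look.py green pics/w10.png
```

```text
26.25 [584.9 374.3 120.1] [-1.7979e+02  1.3000e-01  8.9700e+01] 36.74559759697405
  [229, 103, 57, 55, 2956] [257.1, 129.8] [556.4 445.6  74. ]
  [473, 164, 61, 112, 4737] [502.5, 218.5] [684.5 400.   74. ]
  [208, 175, 10, 83, 465] [212.6, 216.2] [530.7 401.9  74. ]
  [261, 228, 108, 56, 2784] [311.7, 252.7] [582.9 381.4  74. ]
  [273, 309, 89, 79, 5549] [316.9, 348.3] [585.4 322.4  74. ]
```

View pics/w10.png

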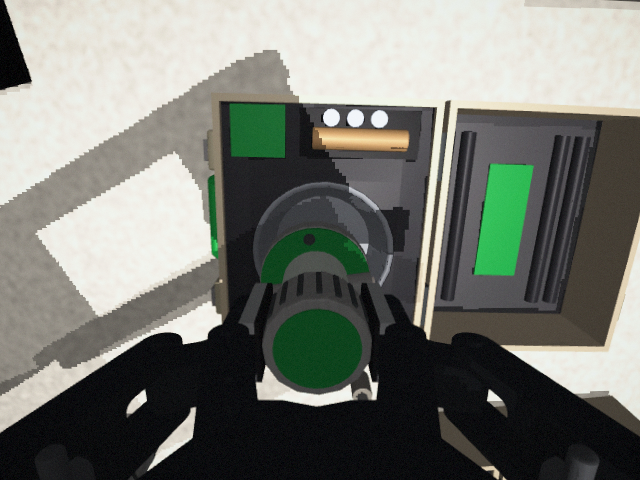

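Run:
```python
from pk import *
im,C=shot("wrist")
print(toz(C,[(254,250),(394,250),(324,183)],54).round(1))
# tag-to-pocket check at foam height, own case axes from yaw 0: compare with yellow (w7-like hover w8) and red (w5)
print("tag",toz(C,[(257.1,129.8)],54).round(1))
u=proj(C,[(586+x,376+y,54) for x,y in((0,0),(-39,0),(39,0),(0,39))]).round(0); print(u.tolist())
```

```text
[[548.2 376.9  54. ]
 [632.1 376.5  54. ]
 [590.1 416.7  54. ]]
tag [[553.4 446.1  54. ]]
[[317.0, 251.0], [252.0, 251.0], [382.0, 251.0], [317.0, 186.0]]
```

The rim spans columns 254–394 with its top at row 183, giving a pocket centre near (590,376). That agrees with the top view.

Request:
{"api": "servo_tool", "payload": {
  "motion": [
    [25, 2, 5, 6, 0, 0, 0],
    [25, 0, 0, 8, 0, 0, 0],
    [25, 0, 0, 8, 0, 0, 0],
    [25, 0, 0, 0, 0, 0, 0],
    [25, 0, 0, 0, 0, 0, 0]
  ]
}}

```text
time: 26.85
tool_pos: [590.4, 376.3, 95.4]
tcp_rot: [-179.7, 0.2, 89.7]
ft_force: [-0.1, -0.6, -5.1]
finger_gap: 37.2
```

Request:
{"api": "servo_tool", "payload": {
  "motion": [
    [25, 0, 0, 6, 0, 0, 0],
    [25, 0, 0, 6, 0, 0, 0],
    [25, 0, 0, 6, 0, 0, 0],
    [25, 0, 0, 4, 0, 0, 0],
    [25, 0, 0, 0, 0, 0, 0]
  ]
}}

```text
time: 27.35
tool_pos: [590.1, 376.2, 71.2]
tcp_rot: [-179.7, 0.2, 89.7]
ft_force: [-0.1, 0.1, -5.7]
finger_gap: 36.3
```

Request:
{"api": "servo_tool", "payload": {
  "motion": [
    [25, 0, 0, 1.5, 0, 0, 0],
    [25, 0, 0, 1, 0, 0, 0]
  ]
}}

```text
time: 27.55
tool_pos: [590.4, 376.5, 69.8]
tcp_rot: [-179.7, 0.2, 89.7]
ft_force: [-5.9, -2.7, 5.5]
finger_gap: 36.7
```

Request:
{"api": "servo_tool", "payload": {
  "motion": [
    [42, 0, 0, 0, 0, 0, 0],
    [52, 0, 0, 0, 0, 0, 0],
    [65, 0, 0, 0, 0, 0, 0],
    [76, 0, 0, 0, 0, 0, 0],
    [76, 0, 0, -10, 0, 0, 0],
    [76, 0, 0, -20, 0, 0, 0],
    [76, 0, 0, -25, 0, 0, 0],
    [76, 0, 0, -25, 0, 0, 0],
    [76, 0, 0, 0, 0, 0, 0]
  ]
}}

```text
time: 28.45
tool_pos: [593.2, 377.8, 159.3]
tcp_rot: [179.8, -0.1, 89.7]
ft_force: [-0.1, -0.1, 0.8]
finger_gap: 75.7
```

```bash
sed -i 's/V>45/V>30/;s/S>120/S>100/' h.py; python3 look.py green pics/w11.png 104
```

```text
28.45 [593.2 377.8 159.3] [ 1.7984e+02 -7.0000e-02  8.9690e+01] 75.74512322338852
  [230, 115, 48, 46, 2097] [253.3, 137.3] [561.3 445.7 104. ]
  [443, 165, 50, 98, 3617] [466.8, 213.0] [677.7 404.6 104. ]
  [212, 175, 9, 73, 413] [215.7, 210.8] [538.6 406.7 104. ]
  [274, 200, 73, 38, 1246] [308.5, 216.3] [589.7 403.3 104. ]
  [284, 240, 52, 49, 2041] [309.6, 263.9] [590.1 375.4 104. ]
```

Green is seated at (590.1,375.4). Blue is next.

Request:
{"api": "servo_tool", "payload": {
  "motion": [
    [85, -20, -8, -5, 0, 0, 0],
    [85, -40, -16, -2, 0, 0, 0],
    [85, -44, -17, -2, 0, 0, 0],
    [85, -44, -17, -2, 0, 0, 0],
    [85, -44, -17, -2, 0, 0, 0],
    [85, -44, -17, -2, 0, 0, 0],
    [85, -44, -17, -2, 0, 0, 0],
    [85, -44, -17, -2, 0, 0, 0],
    [85, -44, -17, -2, 0, 0, 0],
    [85, -44, -17, -2, 0, 0, 0]
  ]
}}

```text
time: 29.5
tool_pos: [420.1, -43.2, 170.8]
tcp_rot: [-179.5, 0.1, 90.2]
ft_force: [0.4, -1.4, 0.3]
finger_gap: 84.9
```

Request:
{"api": "servo_tool", "payload": {
  "motion": [
    [85, -40, -15, -1, 0, 0, 0],
    [85, -40, -15, -1, 0, 0, 0],
    [85, -40, -15, -1, 0, 0, 0],
    [85, -40, -15, -1, 0, 0, 0],
    [85, -30, -12, -1, 0, 0, 0],
    [85, -16, -6, -1, 0, 0, 0],
    [85, 0, 0, 0, 0, 0, 0],
    [85, 0, 0, 0, 0, 0, 0]
  ]
}}

```text
time: 30.3
tool_pos: [332.1, -259.7, 172.2]
tcp_rot: [-179.2, -0.1, 89.8]
ft_force: [-0.1, 1.7, -0.1]
finger_gap: 84.8
```

```bash
python3 look.py blue pics/w12.png
```

```text
30.3 [ 332.1 -259.7  172.2] [-1.792e+02 -7.000e-02  8.975e+01] 84.79584791292467
  [287, 207, 71, 40, 1133] [319.6, 222.4] [ 333.6 -246.8   78. ]
  [553, 225, 49, 40, 1505] [576.9, 244.1] [ 509.1 -262.    78. ]
  [296, 242, 56, 53, 2286] [323.2, 267.8] [ 336.  -278.8   78. ]
  [489, 262, 35, 69, 849] [502.1, 292.8] [ 462.  -297.7   78. ]
```

Request:
{"api": "servo_tool", "payload": {
  "motion": [
    [85, -18, 3, 10, -0.014, 0, 0],
    [85, 0, 0, 20, 0, 0, 0],
    [85, 0, 0, 20, 0, 0, 0],
    [85, 0, 0, 20, 0, 0, 0],
    [85, 0, 0, 0, 0, 0, 0],
    [85, 0, 0, 0, 0, 0, 0]
  ]
}}

```text
time: 30.95
tool_pos: [338.7, -271.8, 99.8]
tcp_rot: [179.9, -0.2, 90.3]
ft_force: [0.4, -0.7, -0.0]
finger_gap: 85.3
```

Request:
{"api": "servo_tool", "payload": {
  "motion": [
    [85, 0, 0, 0, 0, 0, 0]
  ]
}}

```text
time: 31.05
tool_pos: [339.1, -271.3, 100.4]
tcp_rot: [179.9, -0.2, 90.4]
ft_force: [0.3, 0.3, -0.2]
finger_gap: 85.1
```

Request:
{"api": "servo_tool", "payload": {
  "motion": [
    [85, -7.5, -3, 0, 0, 0, 0],
    [85, 0, 0, 15, 0, 0, 0],
    [85, 0, 0, 15, 0, 0, 0],
    [85, 0, 0, 8, 0, 0, 0],
    [85, 0, 0, 0, 0, 0, 0]
  ]
}}

```text
time: 31.55
tool_pos: [339.1, -283.5, 67.2]
tcp_rot: [179.5, 0.3, 90.5]
ft_force: [0.4, 0.5, 0.0]
finger_gap: 84.9
```

Request:
{"api": "servo_tool", "payload": {
  "motion": [
    [85, 0, 0, 0, 0, 0, 0]
  ]
}}

```text
time: 31.65
tool_pos: [339.3, -283.9, 67.8]
tcp_rot: [179.5, 0.3, 90.5]
ft_force: [0.0, -0.3, 0.4]
finger_gap: 84.9
```

Request:
{"api": "servo_tool", "payload": {
  "motion": [
    [85, 4.5, -3, 0, 0.008, 0, 0],
    [85, 0, 0, 2, 0, 0, 0],
    [85, 0, 0, 0, 0, 0, 0]
  ]
}}

```text
time: 31.95
tool_pos: [336.7, -280.1, 67.5]
tcp_rot: [179.9, 0.4, 90.5]
ft_force: [-0.7, 0.3, -0.1]
finger_gap: 85.4
```

Request:
{"api": "servo_tool", "payload": {
  "motion": [
    [85, 0, 0, 0, 0, 0, 0]
  ]
}}

```text
time: 32.05
tool_pos: [336.9, -280.2, 67.8]
tcp_rot: [179.9, 0.5, 90.5]
ft_force: [-0.2, 1.5, 0.2]
finger_gap: 85.2
```

Request:
{"api": "servo_tool", "payload": {
  "motion": [
    [85, 1, -1, 12, 0, 0.008, 0],
    [85, 0, 0, 12, 0, 0, 0],
    [85, 0, 0, 0, 0, 0, 0],
    [85, 0, 0, 0, 0, 0, 0]
  ]
}}

```text
time: 32.45
tool_pos: [335.6, -278.9, 41.2]
tcp_rot: [179.9, -0.1, 90.5]
ft_force: [-0.1, 0.2, 1.2]
finger_gap: 85.0
```

Request:
{"api": "servo_tool", "payload": {
  "motion": [
    [65, 0, 0, 0, 0, 0, 0],
    [65, 0, 0, 0, 0, 0, 0],
    [40, 0, 0, 0, 0, 0, 0],
    [40, 0, 0, 0, 0, 0, 0],
    [35, 0, 0, 0, 0, 0, 0],
    [35, 0, 0, 0, 0, 0, 0],
    [35, 0, 0, 0, 0, 0, 0],
    [35, 0, 0, 0, 0, 0, 0]
  ],
  "force": 50
}}

```text
time: 33.25
tool_pos: [335.5, -278.9, 41.3]
tcp_rot: [179.9, -0.1, 90.5]
ft_force: [-0.6, -0.5, 0.0]
finger_gap: 44.9
```

Request:
{"api": "servo_tool", "payload": {
  "motion": [
    [32, 0, 0, 0, 0, 0, 0],
    [32, 0, 0, 0, 0, 0, 0]
  ]
}}

```text
time: 33.45
tool_pos: [335.5, -278.8, 41.3]
tcp_rot: [179.9, -0.1, 90.5]
ft_force: [-1.4, -0.0, -1.5]
finger_gap: 45.0
```

Request:
{"api": "servo_tool", "payload": {
  "motion": [
    [32, 0, 0, -8, 0, 0, 0],
    [32, 0, 0, -20, 0, 0, 0],
    [32, 0, 0, -25, 0, 0, 0],
    [32, 0, 0, -25, 0, 0, 0],
    [32, 0, 0, -20, 0, 0, 0],
    [32, 0, 0, -10, 0, 0, 0],
    [32, 0, 0, 0, 0, 0, 0]
  ]
}}

```text
time: 34.15
tool_pos: [331.4, -274.6, 149.1]
tcp_rot: [-179.6, -0.6, 90.5]
ft_force: [-0.3, 0.1, -7.4]
finger_gap: 44.7
```

Request:
{"api": "servo_tool", "payload": {
  "motion": [
    [32, -4, 15, -3, 0, 0, 0],
    [32, -8, 28, -3, 0, 0, 0],
    [32, -8, 28, -2, 0, 0, 0],
    [32, -8, 28, -2, 0, 0, 0],
    [32, -8, 28, -2, 0, 0, 0],
    [32, -8, 28, 0, 0, 0, 0],
    [32, -8, 28, 0, 0, 0, 0],
    [32, -6, 28, 0, 0, 0, 0],
    [32, -3, 15, 0, 0, 0, 0],
    [32, 0, 0, 0, 0, 0, 0]
  ]
}}

```text
time: 35.15
tool_pos: [559.2, -329.8, 136.3]
tcp_rot: [-178.4, -1.6, 90.4]
ft_force: [-0.1, 0.2, -7.8]
finger_gap: 44.4
```

Request:
{"api": "servo_tool", "payload": {
  "motion": [
    [32, 0, 0, 0, 0, 0, 0],
    [32, 0, 0, 0, 0, 0, 0]
  ]
}}

```text
time: 35.35
tool_pos: [557.2, -328.6, 132.3]
tcp_rot: [-178.1, -1.8, 90.4]
ft_force: [-0.2, -0.1, -6.7]
finger_gap: 45.1
```

Request:
{"api": "servo_tool", "payload": {
  "motion": [
    [32, -10, 2, 0, -0.033, -0.03, 0.007],
    [32, 0, 0, 0, 0, 0, 0],
    [32, 0, 0, 0, 0, 0, 0]
  ]
}}

```text
time: 35.65
tool_pos: [556.3, -337.6, 130.1]
tcp_rot: [-179.8, -0.2, 90.0]
ft_force: [0.2, 0.2, -6.7]
finger_gap: 44.8
```

```bash
python3 look.py blue pics/w13.png
```

```text
35.65 [ 556.3 -337.6  130.1] [-1.7979e+02 -1.7000e-01  8.9970e+01] 44.789511265083206
  [237, 108, 55, 55, 2731] [263.4, 134.8] [ 529.6 -268.5   78. ]
  [213, 174, 7, 81, 544] [216.1, 214.1] [ 502.1 -310.1   78. ]
  [462, 177, 62, 109, 4365] [492.0, 230.2] [ 653.9 -319.1   78. ]
  [254, 217, 123, 68, 3394] [310.9, 244.6] [ 553.7 -327.4   78. ]
  [259, 298, 116, 102, 9324] [316.5, 348.6] [ 556.8 -393.    78. ]
```

View pics/w13.png

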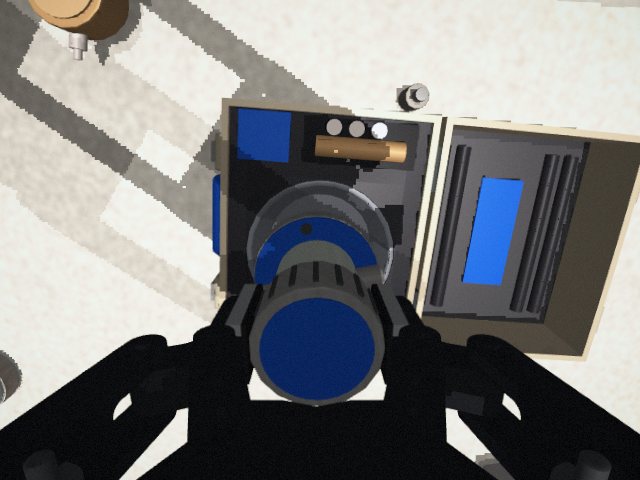

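Run:
```python
from pk import *
im,C=shot("wrist")
X=toz(C,[(246,252),(393,252),(319.5,181)],54); print(X.round(1))
```

```text
[[ 512.5 -339.5   54. ]
 [ 604.9 -339.5   54. ]
 [ 558.6 -295.2   54. ]]
```

The rim spans columns 246–393 with its top at row 181, giving a pocket centre near (558.7,-340.5). That agrees with the earlier estimates.

Request:
{"api": "servo_tool", "payload": {
  "motion": [
    [32, -2.7, 2.4, 8, 0, 0, 0],
    [32, 0, 0, 10, 0, 0, 0],
    [32, 0, 0, 10, 0, 0, 0],
    [32, 0, 0, 0, 0, 0, 0],
    [32, 0, 0, 0, 0, 0, 0]
  ]
}}

```text
time: 36.25
tool_pos: [558.9, -340.0, 98.9]
tcp_rot: [-179.7, -0.2, 90.0]
ft_force: [-0.4, -0.4, -6.9]
finger_gap: 44.4
```

Request:
{"api": "servo_tool", "payload": {
  "motion": [
    [32, 0, 0, 6, 0, 0, 0],
    [32, 0, 0, 6, 0, 0, 0],
    [32, 0, 0, 6, 0, 0, 0],
    [32, 0, 0, 4, 0, 0, 0],
    [32, 0, 0, 0, 0, 0, 0]
  ]
}}

```text
time: 36.75
tool_pos: [558.9, -339.8, 75.1]
tcp_rot: [-179.7, -0.2, 90.0]
ft_force: [0.3, -0.4, -7.4]
finger_gap: 44.7
```

Request:
{"api": "servo_tool", "payload": {
  "motion": [
    [32, 0, 0, 2, 0, 0, 0],
    [32, 0, 0, 1.5, 0, 0, 0]
  ]
}}

```text
time: 36.95
tool_pos: [559.0, -339.9, 71.6]
tcp_rot: [-179.7, -0.2, 90.0]
ft_force: [0.4, 0.7, -6.9]
finger_gap: 44.8
```

Request:
{"api": "servo_tool", "payload": {
  "motion": [
    [32, 0, 0, 0.8, 0, 0, 0],
    [32, 0, 0, 0.5, 0, 0, 0]
  ]
}}

```text
time: 37.15
tool_pos: [559.4, -340.2, 71.6]
tcp_rot: [-179.8, -0.2, 90.0]
ft_force: [-2.2, 1.7, -4.0]
finger_gap: 45.2
```

Request:
{"api": "servo_tool", "payload": {
  "motion": [
    [50, 0, 0, 0, 0, 0, 0],
    [60, 0, 0, 0, 0, 0, 0],
    [72, 0, 0, 0, 0, 0, 0],
    [82, 0, 0, 0, 0, 0, 0],
    [82, 0, 0, -10, 0, 0, 0],
    [82, 0, 0, -20, 0, 0, 0],
    [82, 0, 0, -25, 0, 0, 0],
    [82, 0, 0, -25, 0, 0, 0],
    [82, 0, 0, 0, 0, 0, 0]
  ]
}}

```text
time: 38.05
tool_pos: [562.4, -342.4, 161.7]
tcp_rot: [179.7, 0.1, 90.0]
ft_force: [-0.4, -0.7, 0.5]
finger_gap: 81.8
```

```bash
python3 look.py blue pics/w14.png 108
```

```text
38.05 [ 562.4 -342.4  161.7] [1.7975e+02 1.5000e-01 9.0000e+01] 81.79678123960402
  [236, 103, 49, 49, 2146] [259.3, 126.7] [ 533.9 -269.6  108. ]
  [214, 163, 7, 73, 490] [217.1, 198.9] [ 509.5 -307.1  108. ]
  [440, 166, 54, 99, 3585] [466.0, 214.3] [ 645.8 -315.7  108. ]
  [269, 187, 83, 47, 1495] [308.0, 205.0] [ 558.7 -310.5  108. ]
  [277, 225, 67, 64, 3407] [310.1, 256.5] [ 559.7 -340.   108. ]
```

Request:
{"api": "servo_tool", "payload": {
  "motion": [
    [82, 0, 0, -30, 0, 0, 0],
    [82, 0, 0, -40, 0, 0, 0],
    [82, 0, 0, -40, 0, 0, 0],
    [82, -20, 0, -20, 0, 0, 0],
    [82, -40, 0, 0, 0, 0, 0],
    [82, -40, 0, 0, 0, 0, 0],
    [82, -30, 0, 0, 0, 0, 0],
    [82, 0, 0, 0, 0, 0, 0],
    [82, 0, 0, 0, 0, 0, 0]
  ]
}}

```text
time: 39.0
tool_pos: [559.3, -473.2, 284.3]
tcp_rot: [-179.6, -0.4, 90.1]
ft_force: [0.0, 0.3, 0.3]
finger_gap: 82.1
```

Run:
```python
from pk import *
P=dict(red=(639.2,-104.5),yellow=(661.5,122),green=(590,376),blue=(558.7,-340.3))
a,C=shot("top"); b,S=shot("scene"); print(sense()["ft_force"])
for n,im,c in(("top",a,C),("scene",b,S)):
    for k in H:
        u=proj(c,[(*P[k],H[k]+30)])[0]
        bl=[ (ce,st[4]) for st,ce in blobs(cmask(im,k),8) if np.hypot(*(np.array(ce)-u))<12]
        print(n,k,u.round(1),[(ce,ar,toz(c,[ce],H[k]+30)[0].round(0)[:2].tolist()) for ce,ar in bl])
a0=cv2.imread("pics/top0.png")
for n,u in(("damper",(249,274)),("valve",(405,276))):
    x,y=u; t=a0[y-14:y+15,x-16:x+17]; w=a[y-26:y+27,x-28:x+29]
    r=cv2.matchTemplate(w,t,cv2.TM_CCOEFF_NORMED); _,v,_,l=cv2.minMaxLoc(r); print(n,"shift px",l[0]-12,l[1]-12,round(v,2))
cv2.imwrite("pics/end.png",np.vstack([cv2.resize(a[80:340,80:560],(800,433))[:290],cv2.resize(b[110:460],(800,300))]))
```

```text
[ 0.10733685  0.60057466 -0.61543441]
top red [374.9 176.3] [([374.3, 177.0], 47, [638.0, -103.0]), ([370.9, 187.0], 64, [614.0, -95.0])]
top yellow [274.6 165.1] [([274.0, 165.2], 92, [661.0, 123.0]), ([281.5, 174.6], 95, [640.0, 106.0]), ([268.8, 174.1], 30, [641.0, 135.0])]
top green [160.  194.9] [([160.1, 195.3], 120, [589.0, 376.0])]
top blue [481.6 211.7] [([481.4, 211.3], 209, [560.0, -340.0])]
scene red [214.1 244.9] [([214.4, 243.5], 74, [636.0, -106.0])]
scene yellow [350.4 285.7] [([350.1, 284.6], 165, [660.0, 121.0])]
scene green [533.1 289.7] [([531.8, 288.6], 217, [588.0, 374.0])]
scene blue [119.3 186.1] [([118.5, 185.8], 176, [558.0, -342.0])]
damper shift px 0 0 1.0
valve shift px 0 0 0.87
```

View pics/end.png

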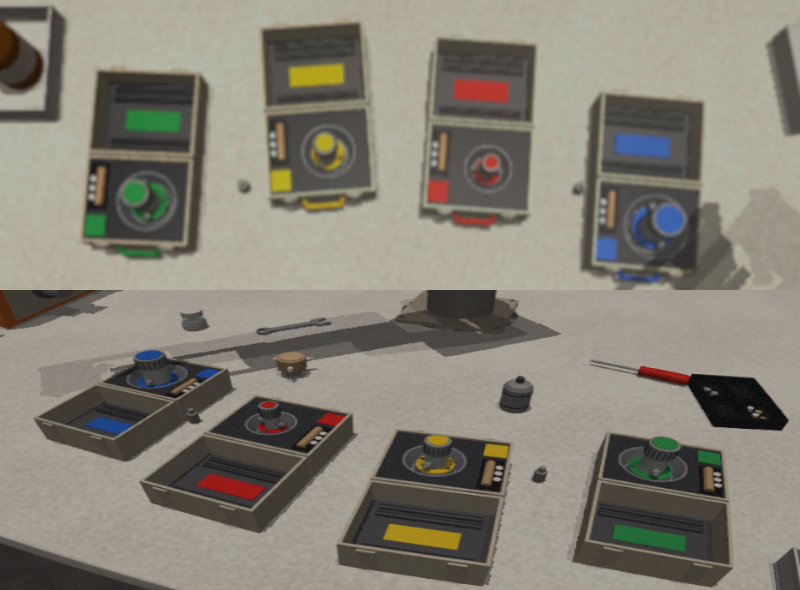

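All four heads stand upright in their own pockets, and the damper and valve haven't moved. I'm handing in.

```bash
python3 -c "from bench import hand_in; print(hand_in())"
```

```text
the job is handed in; nothing more can be done
None
```

I put all four pump heads away in the cases of their own colour and handed the job in at about 39 s of the 109 s allowed. Each was gripped by its cap, lowered until the wrist force showed it touching the pocket floor, then released. `hand_in()` reports no verdict.

**Heads:** In the final top, scene and wrist views, every cap was within about 4 mm of its pocket's measured axis at the height a seated head should have. The picture shows all four upright.

**Valve and damper:** Neither moved. Template matching against the first top view gave a 0-pixel shift for both, with a score of 1.0 for the damper and 0.87 for the valve. I think the arm's shadow moving lowered the valve's score.

**What disagreed:**
- **Pocket measurements:** The automatic pocket-floor fit was wrong for green: it gave 68 mm across for a 60 mm floor. I used the rim seen from close by for green and blue instead.
- **Arm drift:** The arm drifted by up to a few mm and 2° after long moves. I corrected this before each grasp and each placing.

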